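# Uncouple the hitch on the fit-test stand

### The arm

A 7-joint arm with a two-finger parallel gripper is mounted at the origin on the work surface. World frame = base frame: x ahead of the robot, y to its left, z up, the work surface at z = 0. Lengths are in m, angles in rad, forces in N, time in s.
With the tool pointing down it reaches from about 0.4 to 0.85 m from the base axis. Payload 10.4 kg.
Tool frame: the origin (TCP) lies midway between the tips of the shut fingers; the grasp point (between the pads) lies 19 mm behind it (manip.tcp_to_grasp is the distance from the TCP to the grasp point, in m); x points along the fingers, y is the direction in which the jaws open and shut, and the axes are right-handed (so a half turn about x gives the same grasp; the last joint's range is limited). The gripper opens to 85 mm and grips with 20 to 120 N. Pads are 22 mm wide; open, the fingers measure 114 mm over their backs; the gripper's body (76 mm by 85 mm) begins 54 mm behind the grasp point. The pads swing forward as they close: fully open they stand 13 mm farther back than shut.
Start: joints at [1.202, 0.332, -0.065, 1.46, 0.022, 1.35, -0.088], TCP at [0.212, -0.588, 0.231] pointing down, gripper open.
Joint ranges: [-2.6, 2.6], [-0.5, 2.12], [-1.47, 1.34], [0.16, 2.42], [-1.27, 4.41], [0.06, 2.06], [-2.6, 2.6]. Speed limits (rad/s): [2.22, 2.22, 2.79, 2.79, 3.14, 3.14, 3.14].

### API

Orientations are given as a unit quaternion [x, y, z, w].
In Python, from workcell import monitor, viewer, manip gives the robot as it stands. The module is installed in compiled form; this text tells all that it offers.
- The arm moves only by the tool send_rows, never from a script. Its arguments are lists of equal length, an entry for each row: "grip": the closure in counts, from 0 (fully open) to 255 (shut); "offset": the shift along the tool's x, y, z in mm, a list of three; "twist": the turn about the tool's x in degrees. In form: {"grip": [grip, ...], "offset": [[tx, ty, tz], ...], "twist": [twist, ...]}. A call has exactly 5 rows; each row is the pose to reach, as a shift and turn from the pose commanded when the call began, along the tool's axes at that moment; what a row does not reach only later rows make up. A row lasts 1/12 s, in which the tool goes at most 41.7 mm and 7.16 degrees, less where a joint would pass 70% of its speed; a pose out of reach is approached as far as the arm can. A call with a gripper value outside its range is refused whole. The fingers move at their own pace and stop on an object; "newtons" is the grip in N (left out, the last holds). Time passes only in rows, so rows that repeat a pose let the fingers close, or fill a call up. It gives the time, the measured TCP pose, the force and the opening at its end, in the units of the state.
- monitor.get_obs(): the state, without advancing time (a new reading comes with each control period).
- viewer.camera(name): name is "scene" or "top"; returns (picture, depth): 384x512x3 uint8, blue, green, red; 384x512 float32, m along the optical axis (not along the pixel's ray), 0 where there is no reading.
- viewer.camera_model(name): a dict with "camera_matrix" (3x3 intrinsics, pixels), "distortion" ([k1, k2, p1, p2, k3] as OpenCV has them; the pictures are not rectified), "R" (3x3) and "t" (3): a world point X has camera coordinates R X + t. Camera axes: x right, y down, z forward; pixel columns grow to the right and rows downward; lengths in m; the calibration is good to about 2 mm. A picture is of the moment at which its call begins. camera_model takes no time and is no camera call.
- manip.hand_in(): hands the job in, once; it reports no verdict.
Trained networks look in the newest picture that a camera, given by its name, has taken for a name from the list of things; names that differ only in an ending like _2 or _b are one class to them, and where a whole thing is asked for, a point or a joint stands for the part that bears it (a point fixed in the world has none). Each returns a list of dicts, best first, with "score" (0 to 1); they miss things now and then, are a little off and sometimes report something else, mostly with a low value. They report only what shows in the picture. A call takes as long as a camera call. They do not tell look-alikes from the thing itself.
- viewer.recognise(target, camera): "box" ([left, top, width, height] in pixels, round what is visible of it).
- viewer.regions_of(target, camera): "region" (384x512 bool, what is visible of it) and "box" ([left, top, width, height] in pixels, round what is visible of it).
- viewer.spot_point(target, camera): "position" ([column, row] in pixels: a listed point, or the origin of a listed thing).
The state is a dict: "clock": time; "joint_pos": joint angles; "joint_velocities": joint speeds; "tau": joint torques, N m; "position": TCP position; "ee_rot": TCP orientation; "ft_force": force on the tool from outside, world axes, zero at the start; "torque": the same for the moment, N m; "grip_width": opening from 0.0 (shut) to 1.0 (fully open).
Only numpy, scipy, OpenCV 4.12 (cv2) and the standard library are available. Lean on these libraries where they do the work, as an engineer would, in place of code of your own. Each camera call takes 0.05 s, during which the arm holds its last target.

### The job

The trailer tongue on the hitch test stand has to come off its ball. First lift the steel ballast slug out of the tray on the tongue and leave it standing upright, wholly on the round rubber mat; then take the knob on top of the coupler, pull the latch sideways against its spring until it lets go of the ball, and lift the tongue until the coupler's lower rim is at least 3 cm above the top of the ball. Finish while still holding the tongue up there, without letting go, and do not disturb the other things on the bench.

Things in the scene. Friction and masses are not known exactly. Their poses are not given: they have to be found in the camera images.
- stand: hitch test stand bolted to the bench: grey base plate 400 x 120 x 12 mm, a 50 mm steel hitch ball at its robot-side end, a hinged tongue over it. Origin on the bench straight under the ball's centre; x axis along the tongue from ball to hinge, y axis the sideways direction in which the latch pulls open, z up. The plate spans x -75 to +325 mm, y +-60 mm
- tray_floor (a point): centre of the inner floor of the open steel tray on the tongue, 109 mm above the bench, 155 mm from the ball towards the hinge. Tray 110 (along the tongue) x 90 x 32 mm, wall 4 mm, rim 137 mm above the bench
- hinge (a point): centre of the tongue's hinge pin, 85 mm above the bench, 270 mm beyond the ball's centre, along the stand's y axis; the bracket's cheeks reach 108 mm above the bench. The tongue is a 40 mm square grey tube, its top 105 mm above the bench
- ball_top (a point): top point of the hitch ball, 110 mm above the bench; axes as the stand's
- coupler_rim (a point): centre of the lower rim of the coupler, the dark steel cap over the ball on the tongue's end (68 mm wide, its top 120 mm above the bench); moves with the tongue. When coupled it is 48 mm below the ball's top, 62 mm above the bench
- knob (a point): centre of the latch knob, an upright black cylinder 26 mm across and 36 mm tall on a 14 mm stem; the centre is 168 mm above the bench when coupled, straight above the ball, and 38 mm above the slider plate below it. It moves with the latch and with the tongue
- latch (a joint): sideways travel of the latch, m: 0 closed, 0.022 fully pulled to the stand's +y. A tooth under the ball keeps the tongue down below 0.014. The spring resists with 4.5 N at 0 and 11 N fully pulled, and shuts the latch when let go. The latch slides in the tongue, so lifting the pulled knob lifts the tongue
- tongue (a joint): angle of the tongue about its hinge, rad: 0 coupled (level), up to 0.7 raised. Raising takes about 6 N at the knob; it falls back when let go. At 0.31 the coupler's rim is about 35 mm above the ball's top, and the knob has risen 79 mm and moved 38 mm towards the hinge
- slug: the ballast slug: plain turned steel cylinder 36 mm across and 70 mm tall with a shallow groove at mid-height, 0.4 to 0.6 kg, standing loose in the tray (its top about 42 mm above the tray's rim). Origin at the centre of its underside, z up its axis
- mat: round black rubber mat, 140 mm across and 4 mm thick, fixed flat on the bench, left or right of the stand. Origin at the centre of its underside
- offcut: bystander: flat plywood offcut, 140 x 100 x 12 mm, lying loose; origin at the centre of its underside
- hammer: bystander: hammer lying loose; origin underneath it
- screwdriver: bystander: screwdriver lying loose; origin underneath it
- spanner: bystander: open-ended spanner lying loose; origin underneath it
- vise: bystander: grey drill-press vise, 2.5 kg, body 170 x 90 x 55 mm; origin under the centre of its bed
- jar: bystander: amber glass jar, 60 mm across, 90 mm tall; origin at the centre of its underside
- carton: bystander: cardboard carton, 100 x 70 x 50 mm; origin at the centre of its underside
- blank: bystander: short aluminium round, 50 mm across, 40 mm tall, standing; origin at the centre of its underside
Things that resemble listed ones, but are neither listed nor needed, are in the scene too. Of the things shaped like the slug, the steel one is meant.

How it is judged:
On the way, in this order (a step that is already met when the one before it is completed fails the run):
1. the slug stands upright on the rubber mat, let go (horizontal distance between slug and mat below 0.052 m and z of slug in the frame of mat between -0.002 and 0.009 m and angle between slug's own z axis and vertical below 0.1 rad and linear speed of slug below 0.02 m/s and contact force between slug and the fingers below 0.1 N), for 0.2 s.
2. the latch is pulled sideways far enough to free the ball (value of joint latch above 0.0135 m), for 0.1 s.
At the end, for the whole second after the job is handed in: The gripper holds the tongue still (fingers bear over 2 N, hinge under 0.05 rad/s) with the coupler's lower rim over 24 mm above the top of the ball; the slug stands let go, upright within 0.1 rad, centre within 52 mm of the mat's centre (all of step 1 and z of coupler_rim in the frame of ball_top above 0.024 m and velocity of joint tongue between -0.05 and 0.05 rad/s and contact force between the fingers and stand above 2 N and contact force between slug and stand below 0.1 N); the arm keeps its last pose, push and grip.
It fails at once if the tongue is raised with the slug still in its tray (value of joint tongue above 0.06 rad and distance between slug and tray_floor below 0.06 m).
It fails at once if the slug is tipped over (angle between slug's own z axis and vertical above 0.8 rad).
It fails at once if a bystander is moved more than 30 mm (distance of any of offcut, hammer, screwdriver, spanner, vise, jar, carton, blank from where it was at the start of the episode above 0.03 m).
It also fails if it takes over 53 s, if anything falls off the work surface, if the arm or the gripper's body presses on something with over 40 N, if the wrist force passes 120 N, or if a joint passes its speed limit or range.

## Working session

There is one attempt and no reset: what is moved stays moved. The work goes in short steps, Python scripts to look and compute and a tool call to move; the robot and the scene stay as the last step left them, time stands still between calls to the robot, and variables do not carry over. Pictures are saved under pics/ and viewed, and the job is handed in when it is done.

Besides the shell and the picture viewer there is one more tool, called after "Request:" by a JSON object that holds its "method" and its "body", one argument or row to a line. send_rows: Moves the arm, as the interface text tells. Its arguments: {"type":"object","properties":{"grip":{"type":"array","items":{"type":"number"}},"offset":{"type":"array","items":{"type":"array","items":{"type":"number"}}},"twist":{"type":"array","items":{"type":"number"}},"newtons":{"type":"number"}},"required":["grip","offset","twist"]}

```bash
mkdir -p pics; python3 - <<'E'
from workcell import monitor, viewer, manip
import cv2, numpy as np
o=monitor.get_obs()
for k,v in o.items(): print(k,np.round(v,4))
print(manip.tcp_to_grasp)
for c in("scene","top"):
    im,d=viewer.camera(c); cv2.imwrite(f"pics/{c}0.png",im); np.save(f"{c}0.npy",d)
    m=viewer.camera_model(c); print(c,{k:np.round(v,4).tolist() for k,v in m.items()})
E
```

```text
clock 0.0
joint_pos [ 1.2024  0.3329 -0.0647  1.4609  0.0216  1.3499 -0.0885]
joint_velocities [ 0.0026  0.0012  0.001   0.0002 -0.0006  0.001  -0.0003]
tau [-3.00000e-04 -6.25454e+01  4.89000e-02 -3.91600e+01  1.62000e-02
  1.01000e-02  0.00000e+00]
position [ 0.2117 -0.5876  0.2305]
ee_rot [-0.6965 -0.1221  0.6967 -0.1212]
ft_force [0.5287 0.3237 0.0101]
torque [-0.0566 -0.0595  0.0015]
grip_width 0.9975
0.0187
scene {'camera_matrix': [[389.0429, 0.0, 256.0048], [0.0, 389.0429, 191.5911], [0.0, 0.0, 1.0]], 'distortion': [-0.0927, 0.0, 0.0, 0.0, 0.0], 'R': [[0.3511, 0.9361, -0.0213], [0.5222, -0.2146, -0.8254], [-0.7772, 0.2786, -0.5642]], 't': [-0.1569, -0.1999, 1.7083]}
top {'camera_matrix': [[471.3956, 0.0, 258.9989], [0.0, 471.3956, 182.4248], [0.0, 0.0, 1.0]], 'distortion': [0.0284, 0.0, 0.0, 0.0, 0.0], 'R': [[-0.0286, -0.9993, -0.0244], [-0.9961, 0.0305, -0.0824], [0.0831, 0.0219, -0.9963]], 't': [-0.0139, 0.5357, 1.5584]}
```

View pics/scene0.png

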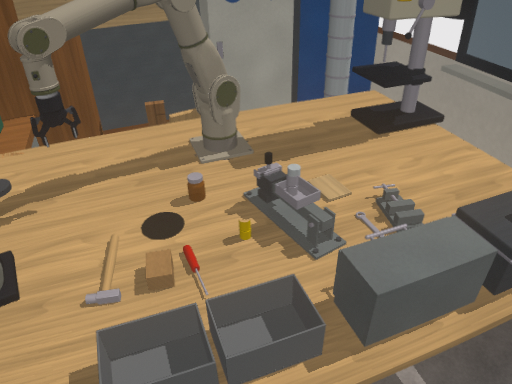

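View pics/top0.png

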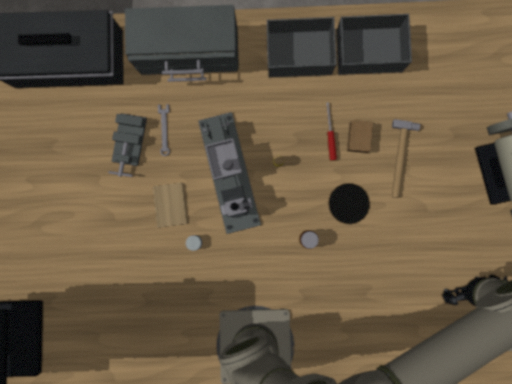

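```bash
cat > h.py <<'E'
from workcell import monitor, viewer, manip
import cv2, numpy as np
def ray(c,px):
    m=viewer.camera_model(c); K=np.array(m["camera_matrix"]);D=np.array(m["distortion"]);R=np.array(m["R"]);t=np.array(m["t"])
    n=cv2.undistortPoints(np.array([[px]],float),K,D)[0,0]
    return -R.T@t, R.T@np.array([n[0],n[1],1.])
def atz(c,px,z):
    o,r=ray(c,px); return o+r*(z-o[2])/r[2]
def proj(c,X):
    m=viewer.camera_model(c); R=np.array(m["R"])
    return cv2.projectPoints(np.array(X,float).reshape(-1,1,3),cv2.Rodrigues(R)[0],np.array(m["t"]),np.array(m["camera_matrix"]),np.array(m["distortion"]))[0][:,0]
def cloud(c,d):
    h,w=d.shape; v,u=np.mgrid[:h,:w]
    m=viewer.camera_model(c); K=np.array(m["camera_matrix"]);D=np.array(m["distortion"]);R=np.array(m["R"]);t=np.array(m["t"])
    n=cv2.undistortPoints(np.stack([u,v],-1).reshape(-1,1,2).astype(float),K,D)[:,0]
    P=np.c_[n,np.ones(len(n))]*d.reshape(-1,1)
    X=(P-t)@R; X[d.reshape(-1)<=0]=np.nan
    return X.reshape(h,w,3)
E
python3 - <<'E'
from h import *
Z={"knob":.168,"tray_floor":.109,"hinge":.085,"coupler_rim":.062,"ball_top":.11,"slug":.109,"mat":0,"jar":0,"blank":0,"vise":0,"carton":0,"offcut":0,"stand":0,"hammer":0,"screwdriver":0,"spanner":0}
for c in("scene","top"):
    im,d=viewer.camera(c); cl=cloud(c,d)
    for n,z in Z.items():
        for r in viewer.spot_point(n,c)[:3]:
            p=r["position"]; print(c,n,round(r["score"],2),np.round(p,1),np.round(atz(c,p,z),3), np.round(cl[int(p[1]),int(p[0])],3))
    cv2.imwrite(f"pics/{c}_z.png",cv2.resize(im[130:260,120:350] if c=="scene" else im[100:260,100:420],None,fx=3 if c=="scene" else 2.4,fy=3 if c=="scene" else 2.4,interpolation=2))
E
```

```text
scene knob 0.54 [267.9 157.9] [0.455 0.043 0.168] [0.462 0.036 0.177]
scene tray_floor 0.61 [297.1 195.5] [0.609 0.076 0.109] [0.608 0.077 0.11 ]
scene tray_floor 0.49 [318.4 222. ] [0.749 0.076 0.109] [0.743 0.078 0.103]
scene hinge 0.61 [321.5 219.9] [0.718 0.104 0.085] [0.735 0.092 0.104]
scene coupler_rim 0.83 [270.3 182.4] [0.443 0.056 0.062] [0.515 0.025 0.114]
scene ball_top 0.63 [268.6 169.1] [0.432 0.054 0.11 ] [0.46  0.041 0.129]
scene ball_top 0.18 [399.2 214.6] [0.809 0.306 0.11 ] [0.752 0.361 0.055]
scene slug 0.76 [244.9 235.3] [ 0.725 -0.134  0.109] [ 0.623 -0.105  0.019]
scene mat 0.75 [163.7 227.3] [ 0.47  -0.328  0.   ] [ 0.472 -0.33   0.004]
scene jar 0.93 [198.7 193.8] [ 0.326 -0.176  0.   ] [ 0.373 -0.186  0.037]
scene blank 0.42 [290.6 172.2] [0.317 0.193 0.   ] [0.358 0.17  0.029]
scene vise 0.81 [395.7 213.9] [0.693 0.406 0.   ] [0.74  0.356 0.052]
scene carton 0.76 [157.8 275.5] [ 0.676 -0.379  0.   ] [ 0.727 -0.381  0.052]
scene offcut 0.93 [328.9 192.4] [0.496 0.262 0.   ] [0.507 0.251 0.012]
scene offcut 0.69 [164.6 225.9] [ 0.463 -0.324  0.   ] [ 0.464 -0
[... 1292 characters left out ...]
 0.347 -0.182  0.   ] [ 0.351 -0.175  0.09 ]
top blank 0.79 [197.5 242.1] [0.341 0.184 0.   ] [0.343 0.18  0.038]
top vise 0.66 [130.7 140.5] [0.695 0.408 0.   ] [0.688 0.396 0.048]
top carton 0.57 [358.7 136.8] [ 0.682 -0.373  0.   ] [ 0.677 -0.362  0.046]
top offcut 0.76 [170.4 203.7] [0.474 0.274 0.   ] [0.475 0.272 0.014]
top stand 0.77 [239.7 208. ] [0.452 0.039 0.   ] [0.448 0.032 0.133]
top hammer 0.68 [399.  155.4] [ 0.614 -0.505  0.   ] [ 0.613 -0.501  0.015]
top hammer 0.16 [347.7 203.3] [ 0.457 -0.326  0.   ] [ 0.458 -0.323  0.005]
top screwdriver 0.64 [327.6 129.8] [ 0.71  -0.269  0.   ] [ 0.712 -0.266  0.003]
top spanner 0.63 [162.9 130.7] [0.726 0.296 0.   ] [0.726 0.297 0.011]
```

```bash
ls pics
```

```text
scene0.png
scene_z.png
top0.png
top_z.png
```

View pics/scene_z.png

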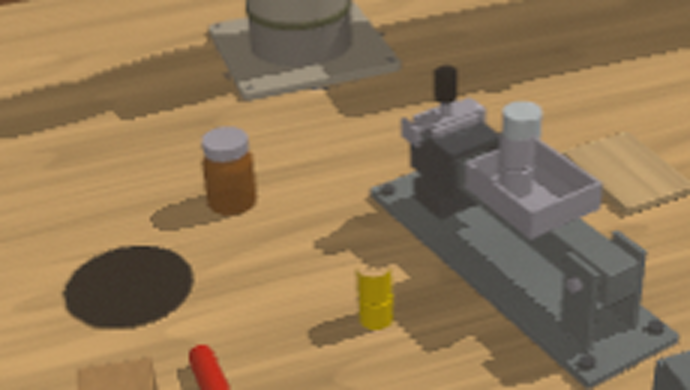

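View pics/top_z.png

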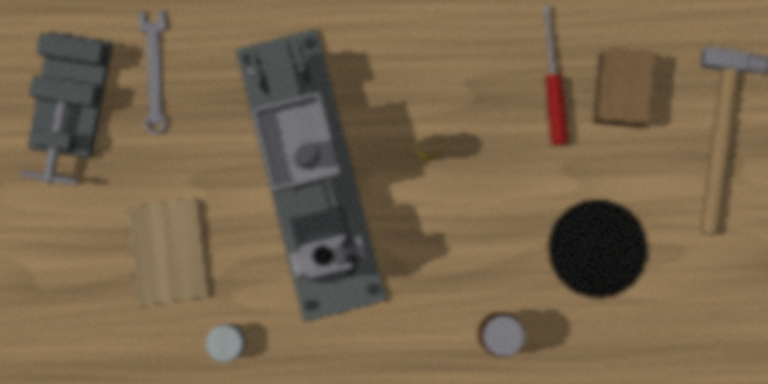

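```bash
python3 - <<'E'
from h import *
from scipy.spatial.transform import Rotation as Ro
from scipy.optimize import least_squares
o=monitor.get_obs(); print(Ro.from_quat(o["ee_rot"]).as_matrix().round(3))
def circ(P,r):
    s=least_squares(lambda c:np.hypot(*(P-c).T)-r,P.mean(0),loss="soft_l1",f_scale=.003); return s.x
for c in("scene","top"):
    im,d=viewer.camera(c); cl=cloud(c,d)
    P=cl.reshape(-1,3); P=P[~np.isnan(P[:,0])]
    near=lambda x,y,r,z0,z1:P[(np.hypot(P[:,0]-x,P[:,1]-y)<r)&(P[:,2]>z0)&(P[:,2]<z1)]
    for n,a,r in(("slug",(.58,.07,.06,.145,.2),.018),("knob",(.455,.045,.03,.153,.2),.013),("yellow",(.61,-.1,.05,.015,.09),.018)):
        q=near(*a); 
        if len(q)<4: print(c,n,len(q)); continue
        print(c,n,len(q),q[:,2].max().round(3),"mean",q.mean(0).round(3),"circ",circ(q[:,:2],r).round(4),"top",q[q[:,2]>np.percentile(q[:,2],99)-.006].mean(0).round(4))
    g=im.max(2)<60
    X=cl[g]; X=X[(np.hypot(X[:,0]-.463,X[:,1]+.33)<.1)&(X[:,2]<.012)]
    m=(g&(np.hypot(cl[...,0]-.463,cl[...,1]+.33)<.1)).astype(np.uint8)
    ct=max(cv2.findContours(m,0,1)[0],key=cv2.contourArea)[:,0]
    B=np.array([atz(c,p,.004) for p in ct.astype(float)])[:,:2]; e=circ(B,.07); print(c,"mat",e.round(4),np.hypot(*(B-e).T).mean().round(4))
    # plate
    q=P[(P[:,0]>.33)&(P[:,0]<.85)&(abs(P[:,1]-.08)<.14)&(P[:,2]>.007)&(P[:,2]<.016)]
    (cx,cy),wh,a=cv2.minAreaRect(q[:,:2].astype(np.float32)); print(c,"plate",cx,cy,wh,a)
    for n in("slug","knob"):
        for r in viewer.regions_of(n,c)[:2]:
            v,u=np.nonzero(r["region"]); print(c,n,r["score"],r["box"],u.mean(),v.mean(),np.median(cl[r["region"]],0).round(3))
E
```

```text
[[ 0.     0.339 -0.941]
 [-0.    -0.941 -0.339]
 [-1.     0.     0.   ]]
scene slug 113 0.18 mean [0.599 0.06  0.162] circ [0.5867 0.0659] top [0.5996 0.06   0.1756]
scene knob 89 0.19 mean [0.46  0.039 0.174] circ [0.4523 0.0423] top [0.4566 0.0407 0.1855]
scene yellow 160 0.072 mean [ 0.62  -0.1    0.043] circ [ 0.6067 -0.0949] top [ 0.6206 -0.1005  0.0673]
scene mat [ 0.545  -0.4277] 0.07
scene plate 0.5591304302215576 0.12624981999397278 (0.4156836271286011, 0.24248279631137848) 11.279973983764648
scene slug 0.77 [241.2, 220.2, 12.4, 19.3] 245.2340425531915 229.64255319148936 [ 0.621 -0.099  0.029]
scene knob 0.51 [262.5, 152.8, 16.8, 18.9] 269.4742268041237 162.29896907216494 [0.459 0.042 0.144]
top slug 17 0.183 mean [0.575 0.06  0.163] circ [0.5876 0.0692] top [0.5741 0.056  0.1832]
top knob 62 0.194 mean [0.453 0.044 0.184] circ [0.4525 0.0478] top [0.4512 0.0431 0.1897]
top yellow 23 0.064 mean [ 0.596 -0.095  0.039] circ [ 0.6063 -0.0972] top [ 0.5914 -0.0921  0.0604]
top mat [ 0.4577 -0.3284] 0.0652
top plate 0.5889427065849304 0.07952268421649933 (0.5154018402099609, 0.27300676703453064) 0.30026140809059143
top slug 0.51 [198.3, 112.7, 61.7, 119.6] 228.38472762645915 172.80496108949416 [nan nan nan]
top knob 0.6 [220.8, 203.2, 23.1, 13.9] 231.56709956709958 207.2077922077922 [nan nan nan]
top knob 0.46 [205.1, 116.7, 45.9, 102.5] 225.72210254200775 169.5708746230073 [nan nan nan]
```

```bash
python3 - <<'E'
from h import *
S=lambda x,y:((x+.5)/3-.5+120,(y+.5)/3-.5+130)
T=lambda x,y:((x+.5)/2.4-.5+100,(y+.5)/2.4-.5+100)
print("slug",atz("top",T(308,154),.179),atz("scene",S(522,107),.179))
print("knob",atz("top",T(324,255),.186),atz("scene",S(446,69),.186))
print("mat",atz("top",T(599,248),.004),atz("scene",S(129,286),.004))
for p in((237,47),(320,30),(388,295),(305,320)): print("corner",atz("top",T(*p),.012))
for p in((371,191),(675,338),(589,385),(462,147)): print("corner s",atz("scene",S(*p),.012))
im,d=viewer.camera("top")
cv2.imwrite("pics/t1.png",cv2.resize(im[105:240,190:270],None,fx=4.4,fy=4.4,interpolation=2))
E
```

```text
slug [0.58121944 0.05907955 0.179     ] [0.54705383 0.09160646 0.179     ]
knob [0.4528915  0.04141923 0.186     ] [0.45279323 0.0448948  0.186     ]
mat [ 0.45777836 -0.33058942  0.004     ] [ 0.46157736 -0.32914692  0.004     ]
corner [0.75869731 0.17127649 0.012     ]
corner [0.7792979  0.05233561 0.012     ]
corner [ 0.40057835 -0.03358576  0.012     ]
corner [0.36917953 0.08318355 0.012     ]
corner s [ 0.40103719 -0.03055353  0.012     ]
corner s [0.7607273  0.16602717 0.012     ]
corner s [0.78753236 0.05550324 0.012     ]
corner s [0.35272057 0.10631473 0.012     ]
```

View pics/t1.png

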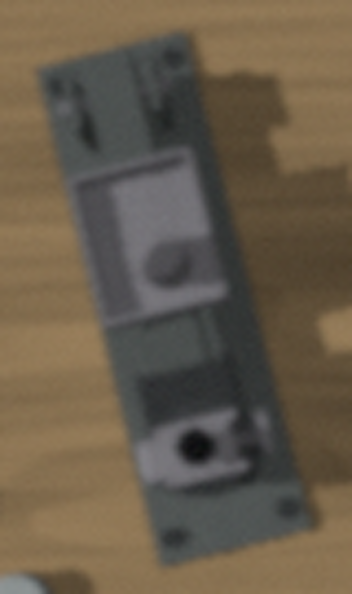

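```bash
python3 - <<'E'
from h import *
im,d=viewer.camera("scene"); it,dt=viewer.camera("top")
u=np.array([np.cos(.2365),np.sin(.2365)])
def drawcyl(img,c,x,y,z0,z1,r,col,off,s):
    a=np.linspace(0,2*np.pi,60)
    for z in(z0,z1):
        p=proj(c,np.c_[x+r*np.cos(a),y+r*np.sin(a),0*a+z]); p=(p-off+.5)*s-.5
        cv2.polylines(img,[p.round().astype(int)],True,col,1)
for c,I,(x0,y0,x1,y1),s,n in(("scene",im,(230,140,350,260),5,"s"),("top",it,(190,105,270,240),4.4,"t")):
    z=cv2.resize(I[y0:y1,x0:x1],None,fx=s,fy=s,interpolation=2)
    off=np.array([x0,y0])
    drawcyl(z,c,.583,.062,.109,.179,.018,(0,0,255),off,s)
    drawcyl(z,c,.453,.043,.150,.186,.013,(0,255,0),off,s)
    b=np.array([.453,.043]); v=np.array([-u[1],u[0]])
    q=[np.r_[b+i*u+j*v,.012] for i,j in((-.075,-.06),(.325,-.06),(.325,.06),(-.075,.06))]
    r=[np.r_[b+i*u+j*v,.137] for i,j in((.1,-.045),(.21,-.045),(.21,.045),(.1,.045))]
    for w in(q,r): cv2.polylines(z,[((proj(c,w)-off+.5)*s-.5).round().astype(int)],True,(255,255,0),1)
    cv2.imwrite(f"pics/ov_{n}.png",z)
E
```

```text
(no output)
```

View pics/ov_s.png

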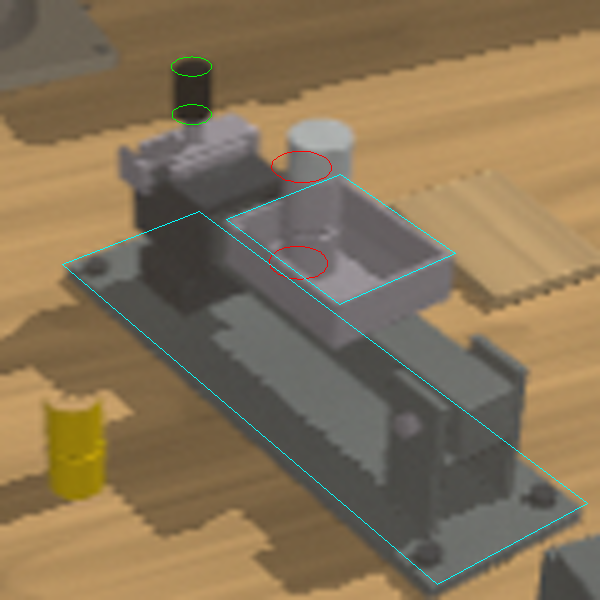

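View pics/ov_t.png

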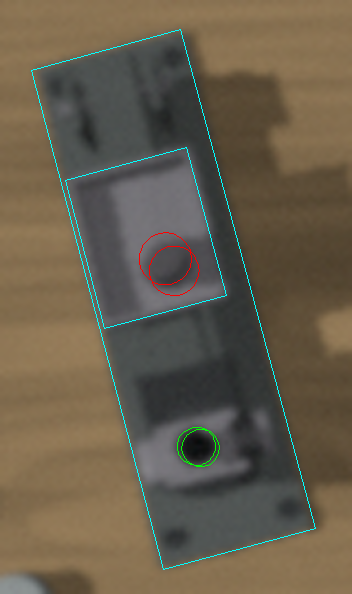

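```bash
python3 - <<'E'
from h import *
im,d=viewer.camera("scene"); it,dt=viewer.camera("top")
a=im[155:200,275:325]; b=it[145:185,205:250]
f=lambda a,lo,hi:cv2.resize(np.clip((a.astype(float)-lo)/(hi-lo)*255,0,255).astype(np.uint8),(int(a.shape[1]*8),int(a.shape[0]*8)),interpolation=0)
A=f(a,90,200);B=f(b,50,150)
z=np.zeros((max(A.shape[0],B.shape[0]),A.shape[1]+B.shape[1],3),np.uint8); z[:A.shape[0],:A.shape[1]]=A; z[:B.shape[0],A.shape[1]:]=B
cv2.imwrite("pics/zz.png",z)
np.set_printoptions(linewidth=250)
cl=cloud("scene",d)
print((cl[158:194,288:304:2,2]*1000).round())
print((cl[158:194,288:304:2,0]*1000).round())
ct=cloud("top",dt); print((ct[158:176,218:238:1,2]*1000).round())
E
```

```text
[[  1.  -1.  -4.   2.   0.   1.  -1.   2.]
 [ -1.   0.  -3.   1.  -0.  -5.   2.   1.]
 [  4.   2.  -1.  -1.   2.  -1.   2.   0.]
 [  2.  -0.   1.  -0.  -3.  -0.   1.  -2.]
 [  0.   0.  -1.   0.   0.   0.  -1.  -1.]
 [  3.   0.   1.  -2.  -2.  -3.  -1.   2.]
 [  4.  39.  43.  37.  42.   0.  -1.   2.]
 [ 39.  39.  37.  39.  39.  39.  -0.   3.]
 [ 40.  40.  42.  37.  39.  40.   1.  -1.]
 [ 40.  40.  38.  39.  40.  41.  -1.  -2.]
 [ 39.  40.  41.  38.  44.  39.  -1.  -1.]
 [ 38.  38.  41.  38.  39.  40.   2.   3.]
 [ 34.  38.  36.  38.  38.  32.  -0.  -2.]
 [ 30.  31.  35.  34.  33.  31.   2.   0.]
 [ 22.  30.  29.  31.  27.  23.   1.  -1.]
 [ 18.  23.  25.  26.  20.  19.   2.  -0.]
 [ 14.  20.  23.  23.  19.  17.  -1.  -0.]
 [ 10.  15.  15.  16.  14.  14.  -1.   2.]
 [179.  11.  11. 139. 178. 138.   0.   2.]
 [174. 176. 178. 176. 174. 132. 137.   5.]
 [171. 173. 174. 172. 169. 130. 137. 136.]
 [168. 170. 171. 167. 166. 127. 132. 137.]
 [165. 166. 165. 167. 162. 124. 130. 133.]
 [160. 160. 162. 161. 158. 120. 125. 128.]
 [156. 159. 157.  nan 152. 118. 122. 128.]
 [154. 154. 157. 156. 151
[... 3152 characters left out ...]
 108. 110. 138. 138. 147. 139. 136. 126. 106. 113. 104. 103. 103. 111. 108. 110.]
 [108. 115. 111. 106. 110. 104. 112. 108. 119. 112. 117. 108. 109. 113. 108. 109. 106. 111. 106. 110.]
 [103. 113. 111. 104. 107. 106. 109. 118. 109. 107. 107. 109. 110. 115. 112. 111. 113. 110. 109. 107.]
 [111. 113. 106. 117. 114. 113. 110. 106. 115. 109. 108. 109. 110. 110. 111. 109. 113. 137. 145. 128.]
 [107. 110. 113. 115. 105. 106. 111. 108. 112. 106. 111. 102. 112.  nan 133. 134. 140. 133. 140. 130.]
 [106. 114. 108. 110. 108. 102. 109. 110. 111. 137. 140. 129. 139. 140. 136. 127. 124. 120. 114.   7.]
 [107. 108. 107. 117. 111. 134. 139. 141. 138. 139. 138. 130. 124. 120. 112. 103.  85.  17.  20.  15.]]
```

View pics/zz.png

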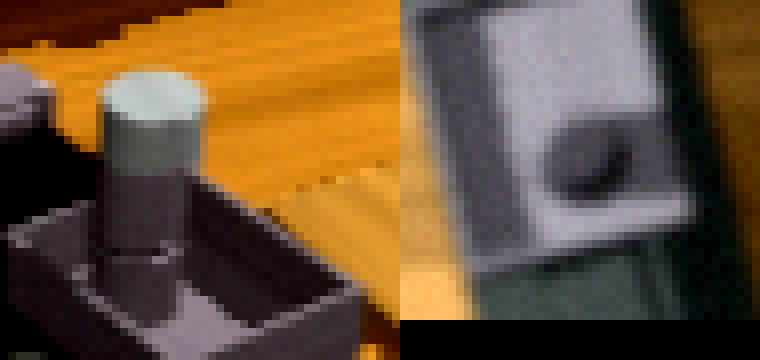

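```bash
python3 - <<'E'
from h import *
from scipy.optimize import least_squares
a=np.linspace(0,2*np.pi,100)
def sil(c,x,y):
    p=np.vstack([proj(c,np.c_[x+.018*np.cos(a),y+.018*np.sin(a),0*a+z]) for z in(.109,.179)]); return p
for xy in((.587,.067),(.583,.062),(.588,.072),(.590,.070)):
    p=sil("scene",*xy);print(xy,p.min(0).round(1),p.max(0).round(1),"top",sil("top",*xy).min(0).round(1),sil("top",*xy).max(0).round(1))
Ps=[]
for c in("scene","top"):
    for k in range(1):
        im,d=viewer.camera(c); P=cloud(c,d).reshape(-1,3)
        q=P[(np.hypot(P[:,0]-.587,P[:,1]-.067)<.03)&(P[:,2]>.142)&(P[:,2]<.176)]
        f=least_squares(lambda s:np.hypot(q[:,0]-s[0],q[:,1]-s[1])-.018,[.587,.067],loss="soft_l1",f_scale=.002); print(c,len(q),f.x.round(4),np.abs(f.fun).mean())
E
```

```text
(0.587, 0.067) [285.4 170.1] [297.9 195.6] top [219.5 156.2] [233.1 170.5]
(0.583, 0.062) [283.4 169.8] [295.8 195.3] top [221.1 157.4] [234.7 171.7]
(0.588, 0.072) [287.  169.9] [299.5 195.5] top [217.8 155.9] [231.6 170.2]
(0.59, 0.07) [286.7 170.3] [299.2 196. ] top [218.5 155.2] [232.2 169.5]
scene 112 [0.5864 0.066 ] 0.0011589532061824068
top 15 [0.5875 0.0696] 0.0003342196254688949
```

```bash
cat > go.py <<'E'
import sys
from h import *
from scipy.spatial.transform import Rotation as Ro
o=monitor.get_obs();R=Ro.from_quat(o["ee_rot"]).as_matrix();p=np.array(o["position"])
T=np.array(list(map(float,sys.argv[1:4])));
print("t",round(o["clock"],2),"pos",p.round(4),"yaw err deg",round(float(np.degrees(np.arctan2(R[0,1],-R[1,1]))-13.55),2),"off mm",(R.T@(T-p)*1000).round(1),"F",np.round(o["ft_force"],1),"grip",round(o["grip_width"],3))
E
python3 go.py .587 .067 .27
```

```text
t 2.45 pos [ 0.2119 -0.588   0.2314] yaw err deg 6.26 off mm [ -38.7 -489.1 -575. ] F [-0.6  0.1  0.8] grip 0.999
```

Request:
{"method": "send_rows", "body": {
  "grip": [0,0,0,0,0],
  "offset": [
    [-10,-26,-31],
    [-20,-52,-62],
    [-30,-78,-93],
    [-39,-105,-124],
    [-39,-131,-155]
  ],
  "twist": [2,4,6.2,6.2,6.2],
  "newtons": 60
}}

```text
clock: 2.87
position: [0.3143, -0.411, 0.2723]
ee_rot: [0.703, 0.083, -0.702, 0.085]
ft_force: [0.7, -1.0, -0.1]
grip_width: 0.999
```

```bash
python3 go.py .587 .067 .27
```

```text
t 2.87 pos [ 0.3143 -0.411   0.2723] yaw err deg 0.03 off mm [   1.6 -400.6 -377.3] F [ 0.7 -1.  -0.1] grip 0.999
```

Request:
{"method": "send_rows", "body": {
  "grip": [0,0,0,0,0],
  "offset": [
    [0,-27,-25],
    [0,-54,-50],
    [0,-81,-75],
    [0,-108,-100],
    [0,-135,-125]
  ],
  "twist": [0,0,0,0,0]
}}

```text
clock: 3.28
position: [0.4035, -0.2499, 0.2706]
ee_rot: [0.702, 0.083, -0.702, 0.084]
ft_force: [2.0, -0.4, 0.1]
grip_width: 1.003
```

Request:
{"method": "send_rows", "body": {
  "grip": [0,0,0,0,0],
  "offset": [
    [0,-27,-25],
    [0,-54,-50],
    [0,-81,-75],
    [0,-108,-100],
    [0,-135,-125]
  ],
  "twist": [0,0,0,0,0]
}}

```text
clock: 3.7
position: [0.4933, -0.0893, 0.2707]
ee_rot: [0.702, 0.084, -0.702, 0.084]
ft_force: [0.7, 0.0, 0.6]
grip_width: 0.997
```

```bash
python3 go.py .587 .067 .27
```

```text
t 3.7 pos [ 0.4933 -0.0893  0.2707] yaw err deg 0.05 off mm [   0.7 -129.9 -127.8] F [0.7 0.  0.6] grip 0.997
```

Request:
{"method": "send_rows", "body": {
  "grip": [0,0,0,0,0],
  "offset": [
    [0,-27,-27],
    [0,-54,-53],
    [0,-81,-80],
    [0,-107,-106],
    [0,-130,-128]
  ],
  "twist": [0,0,0,0,0]
}}

```text
clock: 4.12
position: [0.5874, 0.0678, 0.2704]
ee_rot: [0.702, 0.084, -0.702, 0.084]
ft_force: [0.1, -0.7, 0.3]
grip_width: 1.005
```

Request:
{"method": "send_rows", "body": {
  "grip": [0,0,0,0,0],
  "offset": [
    [10,0,0],
    [25,0,0],
    [40,0,0],
    [50,0,0],
    [50,0,0]
  ],
  "twist": [0,0,0,0,0]
}}

```text
clock: 4.53
position: [0.5855, 0.065, 0.2181]
ee_rot: [-0.701, -0.084, 0.703, -0.084]
ft_force: [-0.4, -0.7, -1.0]
grip_width: 0.997
```

```bash
python3 go.py .587 .067 .136; python3 - <<'E'
from h import *
for c,b in(("scene",(230,110,350,220)),("top",(180,100,280,240))):
    im,d=viewer.camera(c);x,y,X,Y=b; cv2.imwrite(f"pics/a_{c}.png",cv2.resize(im[y:Y,x:X],None,fx=4,fy=4))
E
```

```text
t 4.53 pos [0.5855 0.065  0.2181] yaw err deg 0.05 off mm [82.1 -1.6 -2.2] F [-0.4 -0.7 -1. ] grip 0.997
```

View pics/a_scene.png

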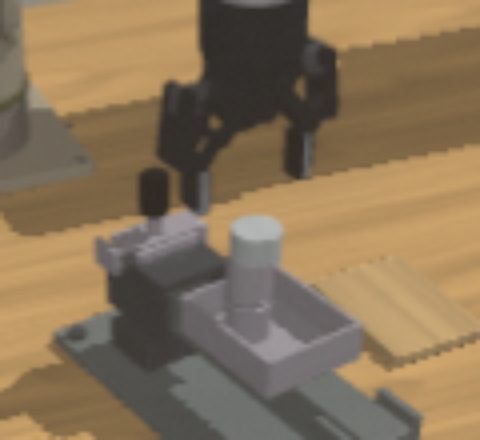

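Request:
{"method": "send_rows", "body": {
  "grip": [0,0,0,0,0],
  "offset": [
    [20,-2,-2],
    [40,-2,-2],
    [60,-2,-2],
    [75,-2,-2],
    [82,-2,-2]
  ],
  "twist": [0,0,0,0,0]
}}

```text
clock: 5.05
position: [0.5877, 0.0675, 0.1374]
ee_rot: [-0.702, -0.084, 0.702, -0.084]
ft_force: [0.1, -0.4, -0.8]
grip_width: 0.994
```

Request:
{"method": "send_rows", "body": {
  "grip": [60,120,200,255,255],
  "offset": [
    [0,0,0],
    [0,0,0],
    [0,0,0],
    [0,0,0],
    [0,0,0]
  ],
  "twist": [0,0,0,0,0]
}}

```text
clock: 5.47
position: [0.5887, 0.0679, 0.1398]
ee_rot: [0.703, 0.084, -0.701, 0.084]
ft_force: [-0.8, -1.3, 6.9]
grip_width: 0.397
```

```bash
python3 go.py .587 .067 .136
```

```text
t 5.47 pos [0.5887 0.0679 0.1398] yaw err deg 0.05 off mm [3.8 0.4 1.9] F [-0.8 -1.3  6.9] grip 0.397
```

Request:
{"method": "send_rows", "body": {
  "grip": [255,255,255,255,255],
  "offset": [
    [0,0,0],
    [-15,0,0],
    [-35,0,0],
    [-60,0,0],
    [-80,0,0]
  ],
  "twist": [0,0,0,0,0]
}}

```text
clock: 5.88
position: [0.5877, 0.068, 0.2196]
ee_rot: [-0.702, -0.084, 0.702, -0.084]
ft_force: [1.0, -0.2, -3.9]
grip_width: 0.396
```

```bash
python3 go.py .46 -.33 .2; python3 - <<'E'
from h import *
for c,b in(("scene",(230,90,350,220)),):
    im,d=viewer.camera(c);x,y,X,Y=b; cv2.imwrite(f"pics/b_{c}.png",cv2.resize(im[y:Y,x:X],None,fx=4,fy=4))
E
```

```text
t 5.88 pos [0.5877 0.068  0.2196] yaw err deg 0.07 off mm [ 19.6 356.7 217.9] F [ 1.  -0.2 -3.9] grip 0.396
```

View pics/b_scene.png

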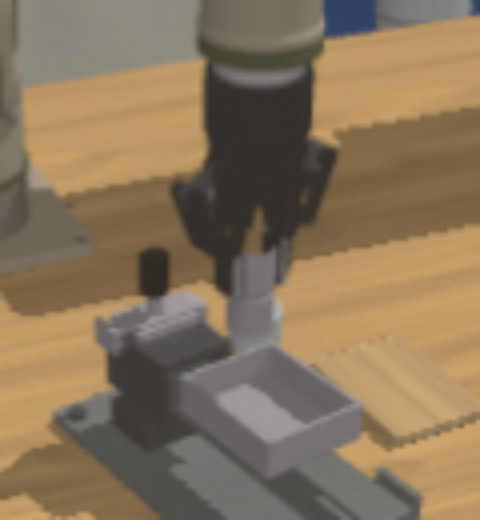

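Request:
{"method": "send_rows", "body": {
  "grip": [255,255,255,255,255],
  "offset": [
    [0,12,7],
    [0,32,20],
    [0,60,37],
    [0,88,54],
    [0,116,71]
  ],
  "twist": [0,0,0,0,0]
}}

```text
clock: 6.35
position: [0.5453, -0.0627, 0.2176]
ee_rot: [-0.702, -0.084, 0.702, -0.084]
ft_force: [1.2, -0.8, -4.4]
grip_width: 0.399
```

Request:
{"method": "send_rows", "body": {
  "grip": [255,255,255,255,255],
  "offset": [
    [0,28,17],
    [0,56,34],
    [0,84,51],
    [0,112,68],
    [0,140,85]
  ],
  "twist": [0,0,0,0,0]
}}

```text
clock: 6.77
position: [0.4955, -0.219, 0.2178]
ee_rot: [-0.702, -0.084, 0.702, -0.084]
ft_force: [1.1, 0.0, -4.4]
grip_width: 0.402
```

```bash
python3 go.py .46 -.33 .2
```

```text
t 6.77 pos [ 0.4955 -0.219   0.2178] yaw err deg 0.06 off mm [17.8 99.6 60.6] F [ 1.1  0.  -4.4] grip 0.402
```

Request:
{"method": "send_rows", "body": {
  "grip": [255,255,255,255,255],
  "offset": [
    [0,27,16],
    [0,54,32],
    [0,78,47],
    [0,94,57],
    [0,99,60]
  ],
  "twist": [0,0,0,0,0]
}}

```text
clock: 7.18
position: [0.4591, -0.3318, 0.2173]
ee_rot: [-0.702, -0.082, 0.703, -0.082]
ft_force: [-0.8, 0.1, -4.7]
grip_width: 0.395
```

Request:
{"method": "send_rows", "body": {
  "grip": [255,255,255,255,255],
  "offset": [
    [15,0,0],
    [45,0,0],
    [80,0,0],
    [110,0,0],
    [140,0,0]
  ],
  "twist": [0,0,0,0,0]
}}

```text
clock: 7.6
position: [0.4613, -0.3269, 0.0764]
ee_rot: [-0.702, -0.084, 0.702, -0.084]
ft_force: [0.5, -1.1, -4.0]
grip_width: 0.397
```

```bash
python3 go.py .46 -.33 .035; python3 - <<'E'
from h import *
for c,b in(("scene",(110,140,250,270)),):
    im,d=viewer.camera(c);x,y,X,Y=b; cv2.imwrite(f"pics/c_{c}.png",cv2.resize(im[y:Y,x:X],None,fx=4,fy=4))
E
```

```text
t 7.6 pos [ 0.4613 -0.3269  0.0764] yaw err deg 0.11 off mm [41.4  2.7  2. ] F [ 0.5 -1.1 -4. ] grip 0.397
```

View pics/c_scene.png

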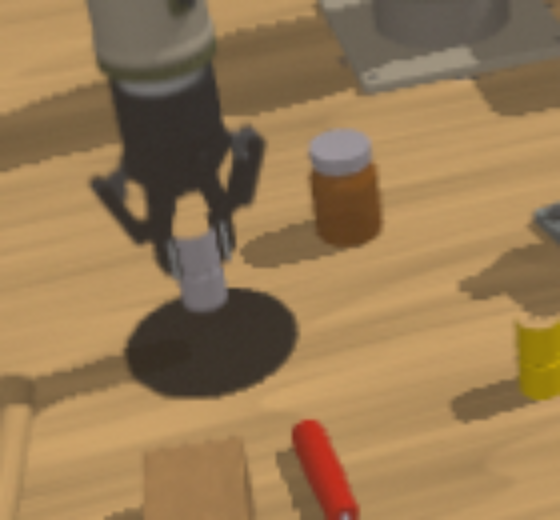

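Request:
{"method": "send_rows", "body": {
  "grip": [255,255,255,255,255],
  "offset": [
    [12,1,1],
    [22,2,2],
    [29,2,2],
    [34,2,2],
    [37,2,2]
  ],
  "twist": [0,0,0,0,0]
}}

```text
clock: 8.07
position: [0.4605, -0.3306, 0.0416]
ee_rot: [0.702, 0.084, -0.702, 0.084]
ft_force: [0.8, -0.3, -4.5]
grip_width: 0.4
```

```bash
python3 go.py .46 -.33 .035
```

```text
t 8.07 pos [ 0.4605 -0.3306  0.0416] yaw err deg 0.06 off mm [ 6.6 -0.7  0.4] F [ 0.8 -0.3 -4.5] grip 0.4
```

Request:
{"method": "send_rows", "body": {
  "grip": [255,255,255,255,255],
  "offset": [
    [1,0,0],
    [2,0,0],
    [3,0,0],
    [4,0,0],
    [4,0,0]
  ],
  "twist": [0,0,0,0,0]
}}

```text
clock: 8.48
position: [0.4602, -0.3304, 0.0374]
ee_rot: [0.702, 0.084, -0.702, 0.084]
ft_force: [0.8, -0.8, -4.2]
grip_width: 0.399
```

```bash
python3 go.py .46 -.33 .035
```

```text
t 8.48 pos [ 0.4602 -0.3304  0.0374] yaw err deg 0.06 off mm [ 2.4 -0.4  0.1] F [ 0.8 -0.8 -4.2] grip 0.399
```

Request:
{"method": "send_rows", "body": {
  "grip": [255,255,255,255,255],
  "offset": [
    [0.5,0,0],
    [1,0,0],
    [1.5,0,0],
    [2,0,0],
    [2,0,0]
  ],
  "twist": [0,0,0,0,0]
}}

```text
clock: 8.9
position: [0.4601, -0.3304, 0.0352]
ee_rot: [-0.702, -0.084, 0.702, -0.084]
ft_force: [0.4, -0.3, -4.8]
grip_width: 0.399
```

```bash
python3 go.py .46 -.33 .035
```

```text
t 8.9 pos [ 0.4601 -0.3304  0.0352] yaw err deg 0.06 off mm [ 0.2 -0.4  0. ] F [ 0.4 -0.3 -4.8] grip 0.399
```

Request:
{"method": "send_rows", "body": {
  "grip": [255,255,255,255,255],
  "offset": [
    [0.5,0,0],
    [1,0,0],
    [1.5,0,0],
    [2,0,0],
    [2,0,0]
  ],
  "twist": [0,0,0,0,0]
}}

```text
clock: 9.32
position: [0.4603, -0.3305, 0.0348]
ee_rot: [-0.702, -0.084, 0.702, -0.084]
ft_force: [-6.1, 4.0, 13.5]
grip_width: 0.394
```

```bash
python3 go.py .46 -.33 .035
```

```text
t 9.32 pos [ 0.4603 -0.3305  0.0348] yaw err deg 0.06 off mm [-0.2 -0.5  0.2] F [-6.1  4.  13.5] grip 0.394
```

Request:
{"method": "send_rows", "body": {
  "grip": [170,140,110,70,20],
  "offset": [
    [-1,0,0],
    [-1,0,0],
    [-1,0,0],
    [-1,0,0],
    [-1,0,0]
  ],
  "twist": [0,0,0,0,0]
}}

```text
clock: 9.73
position: [0.4603, -0.3305, 0.0344]
ee_rot: [0.702, 0.084, -0.702, 0.084]
ft_force: [-0.3, 0.4, -0.9]
grip_width: 0.832
```

```bash
python3 go.py .46 -.33 .2; python3 - <<'E'
from h import *
for c,b in(("scene",(110,140,250,270)),):
    im,d=viewer.camera(c);x,y,X,Y=b; cv2.imwrite(f"pics/d_{c}.png",cv2.resize(im[y:Y,x:X],None,fx=4,fy=4))
E
```

```text
t 9.73 pos [ 0.4603 -0.3305  0.0344] yaw err deg 0.06 off mm [-165.6   -0.5    0.2] F [-0.3  0.4 -0.9] grip 0.832
```

View pics/d_scene.png

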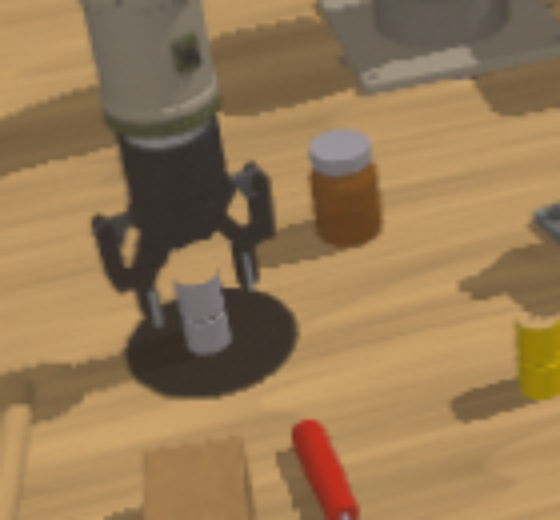

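Request:
{"method": "send_rows", "body": {
  "grip": [0,0,0,0,0],
  "offset": [
    [-10,0,0],
    [-40,0,0],
    [-80,0,0],
    [-120,0,0],
    [-160,0,0]
  ],
  "twist": [0,0,0,0,0]
}}

```text
clock: 10.2
position: [0.4599, -0.33, 0.1969]
ee_rot: [0.702, 0.084, -0.702, 0.084]
ft_force: [0.6, -1.1, -0.3]
grip_width: 1.0
```

Request:
{"method": "send_rows", "body": {
  "grip": [0,0,0,0,0],
  "offset": [
    [-30,0,0],
    [-50,0,0],
    [-60,-30,0],
    [-60,-70,0],
    [-60,-110,0]
  ],
  "twist": [0,0,0,0,0]
}}

```text
clock: 10.62
position: [0.4341, -0.2226, 0.2556]
ee_rot: [0.703, 0.083, -0.702, 0.084]
ft_force: [0.7, 1.6, 0.1]
grip_width: 0.999
```

```bash
python3 go.py .453 .043 .25;  python3 - <<'E'
from h import *
for c,b in(("scene",(110,140,350,270)),):
    im,d=viewer.camera(c);x,y,X,Y=b; cv2.imwrite(f"pics/e_{c}.png",cv2.resize(im[y:Y,x:X],None,fx=3,fy=3))
    cl=cloud(c,d).reshape(-1,3); q=cl[(np.hypot(cl[:,0]-.46,cl[:,1]+.33)<.04)&(cl[:,2]>.015)&(cl[:,2]<.08)]
    from scipy.optimize import least_squares
    print(len(q),least_squares(lambda s:np.hypot(q[:,0]-s[0],q[:,1]-s[1])-.018,[.455,-.33],loss="soft_l1",f_scale=.002).x)
E
```

```text
t 10.62 pos [ 0.4341 -0.2226  0.2556] yaw err deg -0.01 off mm [   5.4 -253.8  -80.5] F [0.7 1.6 0.1] grip 0.999
175 [ 0.45899262 -0.33168633]
```

View pics/e_scene.png

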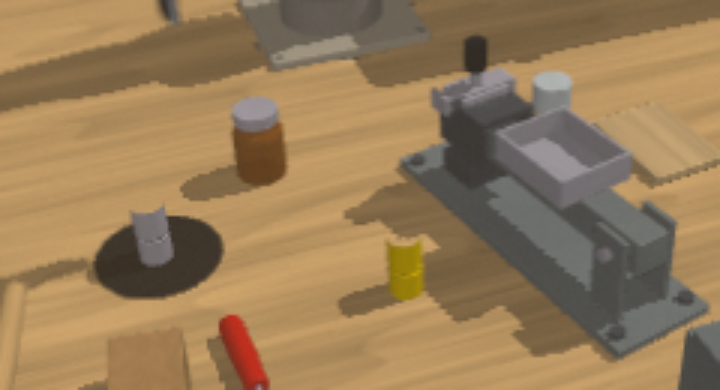

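Request:
{"method": "send_rows", "body": {
  "grip": [0,0,0,0,0],
  "offset": [
    [0,-36,-11],
    [0,-72,-22],
    [0,-108,-33],
    [0,-144,-44],
    [0,-180,-56]
  ],
  "twist": [0,0,0,0,0]
}}

```text
clock: 11.08
position: [0.4459, -0.0335, 0.2551]
ee_rot: [0.702, 0.083, -0.702, 0.084]
ft_force: [0.6, 0.5, -0.5]
grip_width: 1.0
```

```bash
python3 go.py .453 .043 .22
```

```text
t 11.08 pos [ 0.4459 -0.0335  0.2551] yaw err deg 0.06 off mm [ 35.1 -72.7 -24.8] F [ 0.6  0.5 -0.5] grip 1.0
```

Request:
{"method": "send_rows", "body": {
  "grip": [0,0,0,0,0],
  "offset": [
    [0,-30,-10],
    [5,-55,-19],
    [15,-70,-24],
    [25,-72,-25],
    [35,-73,-25]
  ],
  "twist": [0,0,0,0,0]
}}

```text
clock: 11.5
position: [0.4535, 0.0422, 0.2192]
ee_rot: [0.702, 0.084, -0.702, 0.085]
ft_force: [0.7, -0.7, -0.8]
grip_width: 0.999
```

```bash
python3 go.py .453 .043 .146; python3 - <<'E'
from h import *
for c,b in(("scene",(210,90,350,220)),("top",(190,140,290,240))):
    im,d=viewer.camera(c);x,y,X,Y=b; cv2.imwrite(f"pics/f_{c}.png",cv2.resize(im[y:Y,x:X],None,fx=4,fy=4))
E
```

```text
t 11.5 pos [0.4535 0.0422 0.2192] yaw err deg 0.18 off mm [73.2 -1.   0.3] F [ 0.7 -0.7 -0.8] grip 0.999
```

View pics/f_scene.png

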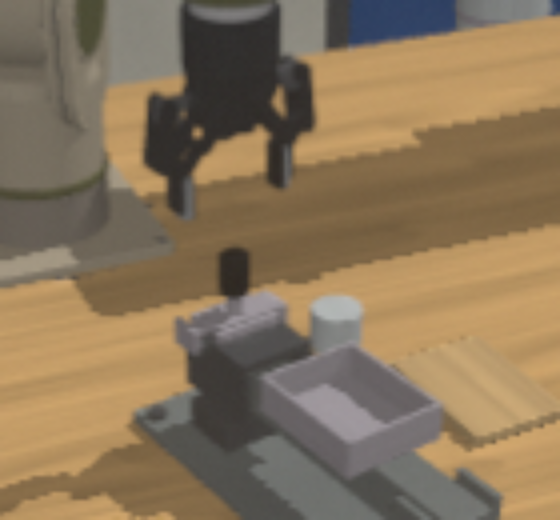

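Request:
{"method": "send_rows", "body": {
  "grip": [0,0,0,0,0],
  "offset": [
    [20,-1,0],
    [40,-1,0],
    [55,-1,0],
    [66,-1,0],
    [71,-1,0]
  ],
  "twist": [0,0,0,0,0]
}}

```text
clock: 12.02
position: [0.4527, 0.0413, 0.1472]
ee_rot: [-0.702, -0.083, 0.703, -0.083]
ft_force: [0.0, 0.2, 0.7]
grip_width: 0.999
```

Request:
{"method": "send_rows", "body": {
  "grip": [80,150,220,255,255],
  "offset": [
    [0,0,0],
    [0,0,0],
    [0,0,0],
    [0,0,0],
    [0,0,0]
  ],
  "twist": [0,0,0,0,0],
  "newtons": 80
}}

```text
clock: 12.43
position: [0.4534, 0.0435, 0.149]
ee_rot: [0.702, 0.084, -0.702, 0.083]
ft_force: [-13.4, 31.9, 15.1]
grip_width: 0.3
```

```bash
python3 go.py .453 .043 .146; python3 - <<'E'
from h import *
for c,b in(("scene",(210,90,350,220)),("top",(190,140,290,240))):
    im,d=viewer.camera(c);x,y,X,Y=b; cv2.imwrite(f"pics/g_{c}.png",cv2.resize(im[y:Y,x:X],None,fx=4,fy=4))
E
```

```text
t 12.43 pos [0.4534 0.0435 0.149 ] yaw err deg 0.07 off mm [3.  0.4 0.5] F [-13.4  31.9  15.1] grip 0.3
```

View pics/g_scene.png

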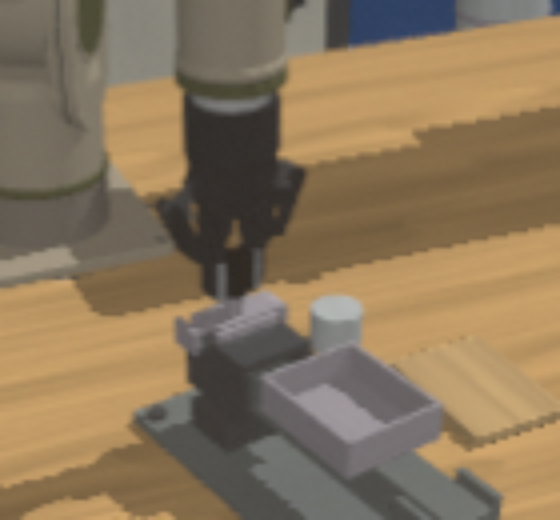

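Request:
{"method": "send_rows", "body": {
  "grip": [255,255,255,255,255],
  "offset": [
    [0,-4,0],
    [0,-8,0],
    [0,-12,0],
    [0,-16,0],
    [0,-18,0]
  ],
  "twist": [0,0,0,0,0]
}}

```text
clock: 12.95
position: [0.45, 0.0586, 0.1494]
ee_rot: [0.703, 0.082, -0.701, 0.084]
ft_force: [0.8, -10.0, 5.7]
grip_width: 0.285
```

```bash
python3 go.py .453 .043 .149
```

```text
t 12.95 pos [0.45   0.0586 0.1494] yaw err deg -0.02 off mm [ 0.4 15.9  0.7] F [  0.8 -10.    5.7] grip 0.285
```

Request:
{"method": "send_rows", "body": {
  "grip": [255,255,255,255,255],
  "offset": [
    [0,-1,0],
    [0,-2,0],
    [0,-2.5,0],
    [0,-2.5,0],
    [0,-2.5,0]
  ],
  "twist": [0,0,0,0,0]
}}

```text
clock: 13.37
position: [0.4496, 0.0603, 0.1494]
ee_rot: [0.703, 0.082, -0.701, 0.084]
ft_force: [1.4, -9.4, 5.7]
grip_width: 0.284
```

```bash
python3 go.py .453 .043 .149
```

```text
t 13.37 pos [0.4496 0.0603 0.1494] yaw err deg -0.06 off mm [ 0.4 17.6  0.7] F [ 1.4 -9.4  5.7] grip 0.284
```

Request:
{"method": "send_rows", "body": {
  "grip": [255,255,255,255,255],
  "offset": [
    [-4,0,-1],
    [-9,0,-3],
    [-13,0,-4.5],
    [-17,0,-6],
    [-21,0,-7.5]
  ],
  "twist": [0,0,0,0,0]
}}

```text
clock: 13.78
position: [0.4558, 0.0616, 0.169]
ee_rot: [-0.702, -0.082, 0.702, -0.084]
ft_force: [3.8, -8.1, -6.9]
grip_width: 0.281
```

```bash
python3 go.py .4496 .0603 .1494; python3 - <<'E'
from h import *
for c,b in(("scene",(210,90,350,220)),):
    im,d=viewer.camera(c);x,y,X,Y=b; cv2.imwrite(f"pics/h_{c}.png",cv2.resize(im[y:Y,x:X],None,fx=4,fy=4))
E
```

```text
t 13.78 pos [0.4558 0.0616 0.169 ] yaw err deg -0.07 off mm [19.6 -0.2  6.3] F [ 3.8 -8.1 -6.9] grip 0.281
```

View pics/h_scene.png

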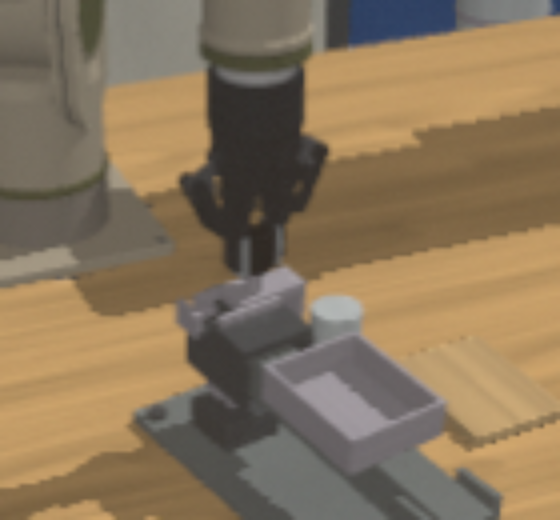

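Request:
{"method": "send_rows", "body": {
  "grip": [255,255,255,255,255],
  "offset": [
    [-8,0,-3.5],
    [-16,0,-7],
    [-24,0,-11],
    [-32,0,-15.5],
    [-40,0,-20]
  ],
  "twist": [0,0,0,0,0]
}}

```text
clock: 14.25
position: [0.4745, 0.066, 0.2087]
ee_rot: [-0.701, -0.082, 0.703, -0.084]
ft_force: [0.4, -10.4, -6.3]
grip_width: 0.286
```

```bash
python3 go.py .4496 .0603 .1494
```

```text
t 14.25 pos [0.4745 0.066  0.2087] yaw err deg -0.12 off mm [59.3 -0.4 25.3] F [  0.4 -10.4  -6.3] grip 0.286
```

Request:
{"method": "send_rows", "body": {
  "grip": [255,255,255,255,255],
  "offset": [
    [-6,0,-3.5],
    [-12,0,-7],
    [-18,0,-11],
    [-22,0,-14],
    [-24.5,0,-15.5]
  ],
  "twist": [0,0,0,0,0]
}}

```text
clock: 14.67
position: [0.4908, 0.0698, 0.2334]
ee_rot: [-0.702, -0.082, 0.702, -0.084]
ft_force: [7.5, -6.8, -12.7]
grip_width: 0.283
```

Request:
{"method": "send_rows", "body": {
  "grip": [255,255,255,255,255],
  "offset": [
    [0,0,0],
    [0,0,0],
    [0,0,0],
    [0,0,0],
    [0,0,0]
  ],
  "twist": [0,0,0,0,0]
}}

```text
clock: 15.08
position: [0.4904, 0.0697, 0.2328]
ee_rot: [-0.702, -0.082, 0.702, -0.084]
ft_force: [6.8, -8.2, -12.1]
grip_width: 0.286
```

```bash
python3 go.py .4496 .0603 .1494; python3 - <<'E'
from h import *
im,d=viewer.camera("scene"); cv2.imwrite("pics/i_s.png",cv2.resize(im[80:270,110:350],None,fx=3.2,fy=3.1))
for r in viewer.spot_point("coupler_rim","scene")[:2]+viewer.spot_point("ball_top","scene")[:2]: print(r)
it,_=viewer.camera("top"); cv2.imwrite("pics/i_t.png",it)
E
python3 go.py .4496 .0603 .1494
```

```text
t 15.08 pos [0.4904 0.0697 0.2328] yaw err deg -0.06 off mm [83.5 -0.6 41.8] F [  6.8  -8.2 -12.1] grip 0.286
{'position': [266.2, 163.2], 'score': 0.81}
{'position': [110.7, 269.8], 'score': 0.72}
{'position': [269.4, 170.4], 'score': 0.69}
t 15.28 pos [0.4904 0.0698 0.2328] yaw err deg -0.07 off mm [83.5 -0.5 41.8] F [  6.3  -8.7 -10.5] grip 0.281
```

View pics/i_s.png

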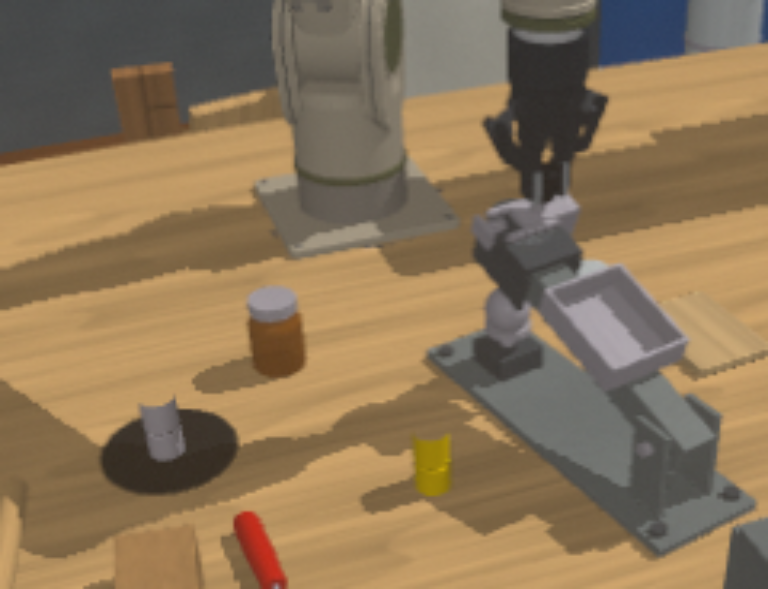

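View pics/i_t.png

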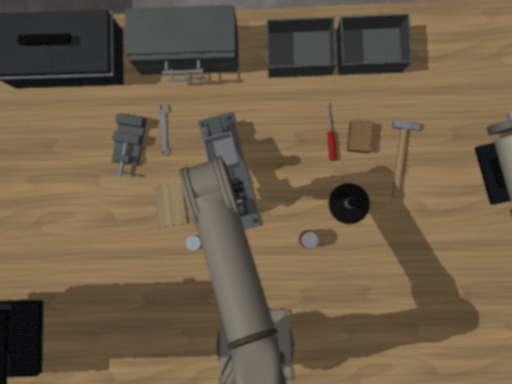

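```bash
python3 - <<'E'
from h import *
im,d=viewer.camera("scene"); s=4;x0,y0=225,110
z=cv2.resize(im[110:250,225:365],None,fx=s,fy=s,interpolation=2)
u=np.array([np.cos(.2365),np.sin(.2365)]);v=np.array([-u[1],u[0]]);b=np.array([.453,.043])
def pt(th,x,y,h):
    dx,dz=x-.27,h-.085; c,sn=np.cos(th),np.sin(th)
    X=.27+dx*c+dz*sn; H=.085-dx*sn+dz*c
    return np.r_[b+X*u+y*v,H]
for th,col in((.25,(255,0,0)),(.33,(0,255,0))):
    q=[pt(th,i,j,.137) for i,j in((.1,-.045),(.21,-.045),(.21,.045),(.1,.045))]
    cv2.polylines(z,[((proj("scene",q)-(x0,y0)+.5)*s).round().astype(int)],True,col,1)
    print(th,"rim above ball top",pt(th,0,0,.062)[2]-.11)
a=np.linspace(0,6.283,60); p=proj("scene",[pt(.33,.034*np.cos(t),.034*np.sin(t),.062) for t in a]); cv2.polylines(z,[((p-(x0,y0)+.5)*s).round().astype(int)],True,(0,0,255),1)
cv2.imwrite("pics/j.png",z)
cl=cloud("scene",d).reshape(-1,3); w=cl-np.r_[b,0]; X=w[:,:2]@u;Y=w[:,:2]@v
from scipy.optimize import minimize_scalar
def back(th):
    c,sn=np.cos(-th),np.sin(-th);dx,dz=X-.27,w[:,2]-.085; return .27+dx*c+dz*sn,.085-dx*sn+dz*c
for th in np.arange(.24,.42,.02):
    x,h=back(th); m=(abs(x-.155)<.045)&(abs(Y)<.035)&(h>.09)&(h<.13); print(round(th,2),m.sum(),h[m].mean().round(4),h[m].std().round(4), np.polyfit(x[m],h[m],1)[0].round(3))
E
```

```text
0.25 rim above ball top 0.01951408329937636
0.33 rim above ball top 0.040732643765461554
0.24 384 0.1188 0.0025 -0.079
0.26 383 0.1164 0.0022 -0.059
0.28 381 0.114 0.0019 -0.039
0.3 377 0.1116 0.0018 -0.019
0.32 373 0.1093 0.0017 0.001
0.34 372 0.1069 0.0018 0.021
0.36 371 0.1045 0.002 0.042
0.38 369 0.1021 0.0022 0.061
0.4 368 0.0997 0.0025 0.081
```

View pics/j.png

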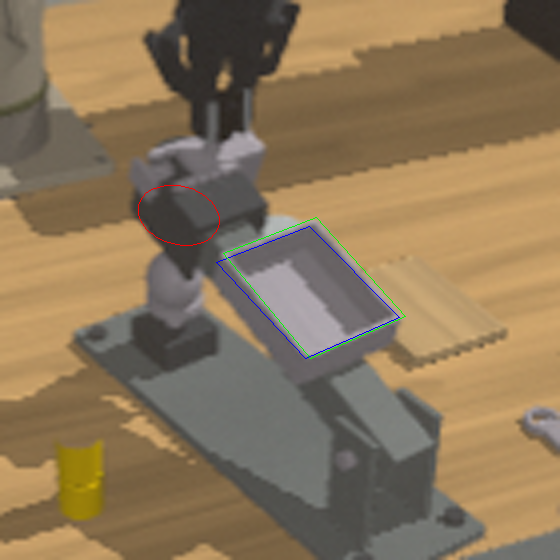

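```bash
python3 go.py .4496 .0603 .1494; python3 - <<'E'
from workcell import manip
print(manip.hand_in())
E
```

```text
t 15.33 pos [0.4904 0.0697 0.2328] yaw err deg -0.06 off mm [83.5 -0.6 41.8] F [  6.5  -8.4 -11.6] grip 0.282
the job is handed in; nothing more can be done
None
```

The tongue is off its ball and the arm is holding it up. The steel slug stands on the mat, and I handed the job in at 15.3 s of the 53 s. The hand-in gives no verdict, so what follows rests on my own checks.

- **Slug:** I lifted it out of the tray and let it go on the mat. It measured about 2 mm from the mat's centre. In the pictures it looks upright and untouched by the fingers.
- **Latch:** I gripped the knob with 80 N and pulled it about 17–19 mm to the stand's +y. The force on the tool was about 9–10 N, which fits the spring. I inferred the travel from the tool's motion, since the joint itself can't be read.
- **Tongue:** I lifted it along its arc. Depth readings of the tray put it at about 0.32 rad, and the tool's rise fits that, so the rim is about 38 mm above the ball's top. The ball is visibly free below the coupler. The pose held still over the last readings, with the knob still gripped.
- **Other things on the bench:** In the final pictures the ones I could see look unmoved. I did not measure them again.

**Disagreements along the way:**
- My first reading of the slug's position was off. The blank behind it looked like its top, and the slug's own top face hardly showed in the images. Depth readings of its side settled the position.
- The recogniser sometimes took the yellow look-alike for the slug, and I ignored those hits.
- Closing on the knob briefly showed about 35 N sideways, with the knob against its closed stop. That dropped away as I pulled.

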